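# Find the loaded check-weight pot and stand it on the scale

### The arm

A 6-joint arm with a two-finger parallel gripper is mounted at the origin on the work surface. World frame = base frame: x ahead of the robot, y to its left, z up, the work surface at z = 0. Lengths are in m, angles in rad, forces in N, time in s.
With the tool pointing down it reaches from about 0.35 to 0.975 m from the base axis. Payload 4.9 kg.
Tool frame: the origin (TCP) lies at the very end of the fingers, on their centre line; the grasp point (between the pads) lies 19 mm behind it; z points along the fingers, y is the line along which they close (so a half turn about z gives the same grasp; the last joint's range is limited). The gripper opens to 85 mm and grips with 20 to 120 N. Pads are 22 mm wide; open, the fingers measure 114 mm over their backs; the gripper's body (76 mm by 85 mm) begins 54 mm behind the grasp point. The pads swing forward as they close: fully open they stand 13 mm farther back than shut.
Start: joints at [-1.281, 0.053, 1.613, -0, 1.476, -0.119], TCP at [0.248, -0.573, 0.231] pointing down, gripper open.
Joint ranges: [-3.01, 3.01], [-1.01, 2.22], [0.06, 2.58], [-1.02, 4.17], [0.09, 2.62], [-3.14, 3.14]. Speed limits (rad/s): [2.57, 2.57, 3.14, 3.14, 3.14, 3.14].

### API

Orientations are given as a rotation vector (axis times angle).
In Python, from station import * gives the robot as it stands.
- The arm moves only by the shell command python3 -m crank 'ROWS' [OPENING] [FORCE]. ROWS is JSON, a list of rows, each an object with "offset": the shift along the tool's x, y, z in m, a list of three; "twist": the turn, a rotation vector about the tool's x, y, z in degrees, a list of three. In form: [{"offset": [x, y, z], "twist": [rx, ry, rz]}, ...]. A call has 1 to 20 rows; each row is the pose to reach, as a shift and turn from the pose commanded when the call began, along the tool's axes at that moment; what a row does not reach only later rows make up. A row lasts 1/8 s, in which the tool goes at most 62.5 mm and 10.7 degrees, less where a joint would pass 70% of its speed; a pose out of reach is approached as far as the arm can. A call with a gripper value outside its range is refused whole. OPENING is the opening, from 0 (shut) to 1 (fully open), set as the call begins (- or left out, the last holds). The fingers move at their own pace and stop on an object; FORCE is the grip in N (left out, the last holds). Time passes only in rows, so rows that repeat a pose let the fingers close. It gives the time, the measured TCP pose, the force, the opening and the grip force at its end, in the units of the state.
- get_obs(): the state, without advancing time (a new reading comes with each control period).
- get_image(name): name is "scene" or "top" or "wrist"; returns the picture (420x560x3 uint8, red, green, blue); there is no depth.
- get_calibration(name): a dict with "intrinsics" (3x3 intrinsics, pixels), "world_from_camera" (4x4, takes a point from camera to world coordinates); the wrist camera has in their place "tool_from_camera" (4x4, takes a point from camera to tool coordinates, whose origin is the TCP and whose axes are the flange's). Camera axes: x right, y up, looking along -z (the intrinsics and any distortion apply to the point x, -y, -z); pixel columns grow to the right and rows downward; lengths in m; the calibration is good to about 2 mm. A picture is of the moment at which its call begins: read the wrist's pose just before it. get_calibration takes no time and is no camera call.
- finish_job(): hands the job in; it is judged then, once.
Trained networks look in the newest picture that a camera, given by its name, has taken for a name from the list of things; names that differ only in an ending like _2 or _b are one class to them, and where a whole thing is asked for, a point or a joint stands for the part that bears it (a point fixed in the world has none). Each returns a list of dicts, best first, with "confidence" (0 to 1); they miss things now and then, are a little off and sometimes report something else, mostly with a low value. They report only what shows in the picture. A call takes as long as a camera call. They do not tell look-alikes from the thing itself.
- cut_out(query, camera): "region" (420x560 bool, what is visible of it) and "rect" ([centre column, centre row, width, height] in pixels, round what is visible of it).
The state is a dict: "t": time; "q": joint angles; "dq": joint speeds; "effort": joint torques, N m; "tool_pos": TCP position; "tool_rot": TCP orientation; "contact_force": force on the tool from outside, world axes, zero at the start; "wrist_torque": the same for the moment, N m; "opening": finger opening in m; "grip_force": force on a finger pad.
Only numpy, scipy, OpenCV 4.12 (cv2) and the standard library are available. Lean on these libraries where they do the work, as an engineer would, in place of code of your own. Each camera call takes 0.05 s, during which the arm holds its last target. There are 200 camera calls.

### The job

Slide the blue cover of the weight case along its channel, without lifting it out, until it rests against the far stop. Two of the pockets hold identical orange pots: one contains the steel check weight, the other only a light dummy, so feel which is heavier. Set that heavier pot down gently, upright in the middle of the scale's round pan, let go of it, and leave the lighter pot and the brass coupling in their own pockets and the beaker where it stands.

Things in the scene. Friction and masses are not known exactly. Their poses are not given: they have to be found in the camera images.
- case: Grey weight case fixed to the bench, 260 (own x) x 194 mm (own y). Origin: centre of its underside. Own x from -122 to 0 mm is the open bay with the pockets; x from 0 to 130 mm is a solid deck. Wall tops and deck are at 70 mm, with aluminium rims 8 mm higher all round: they guide the cover along own x, with stops at both ends. Own x points from bay to deck (away from the robot), z up.
- pocket_mid (a point): Centre of the floor (6 mm high) of the middle of three pockets in the case's open bay. The other two pockets lie 58 mm to either side along own y. A pocket is 46 x 46 mm between black ribs 12 mm thick, tops at 22 mm. Bay walls (tops at 70 mm) stand 61 mm from the pocket centre on the -x and +x sides, leaving finger room on those two sides of a pot. Axes as the case's.
- cover_grip (a point): Centre of the black rib on the loose blue cover, at height 89 mm. Plate 126 (own x) x 178 x 6 mm, 0.3 kg, lies at 70 mm in the case's channel, 2 mm side play. The rib across its middle is 14 mm thick (x), 70 mm long (y), from 76 to 102 mm high. Axes as the case's. It starts near case x = -60 mm (pockets covered); at the far stop this point is at case x = +63 mm.
- pot_a_mid (a point): Centre, 29 mm above the underside, of one closed orange pot with white cap, 40 x 40 x 58 mm, in one of the pockets, sides parallel to the case's. Weighs either about 80 g (dummy inside) or 260 to 350 g (steel weight inside); which pot is which changes from start to start. The content lies loose inside, with 2 mm play sideways and 2 mm upwards.
- pot_b_mid (a point): Centre of the other orange square pot with white cap; same size, same look and same words as the first; exactly one of the two is heavy.
- coupling_mid (a point): Centre of a brass stirrer coupling, round, 32 mm across at its foot, 48 mm tall, 0.15 kg, in the third pocket. To be left there.
- pan_top (a point): Centre of the top face of the check scale's round steel pan, 120 mm across, 60 mm above the bench when empty. The scale below is white, 150 x 140 x 40 mm, fixed to the bench; it stands left or right of the case, at any yaw within 0.4 rad.
- pan (a joint): How far the pan has sunk, m: 0 when empty, about 0.0015 under the light pot, over 0.006 under the heavy one; bottoms at 0.007. Spring about 0.35 N per mm.
- beaker: Empty glass beaker, 76 mm across, 100 mm tall, loose, standing in a fixed steel tray (150 x 140 x 30 mm) on the side of the case opposite the scale. Origin: centre of the beaker's underside, 4 mm above the bench. To be left alone.
Not all that is in view belongs to the job. Leave any pink or red look-alike of the part that bears pan_top alone.

How it is judged:
By the outcome, as a careful person would: the job done as asked, in the order asked, and still so for the second after the job is handed in, with the robot touching nothing.
It also fails if it takes over 61 s, if anything falls off the work surface, if the arm or the gripper's body presses on something with over 40 N, if the wrist force passes 120 N, or if a joint passes its speed limit or range.

## Working session

There is one attempt and no reset: what is moved stays moved. The work goes in short steps, Python scripts to look and compute and a shell command to move; the robot and the scene stay as the last step left them, time stands still between calls to the robot, and variables do not carry over. Pictures are saved under pics/ and viewed, at most 10 in all, crops included, and the job is handed in when it is done.

```bash
mkdir -p pics; cat > h.py <<'E'
from station import *
import numpy as np, cv2
from scipy.spatial.transform import Rotation as R
def ray(cam,uv,z):
    c=get_calibration(cam);K=np.array(c["intrinsics"])
    if cam=="wrist":
        o=get_obs();T=np.eye(4);T[:3,:3]=R.from_rotvec(o["tool_rot"]).as_matrix();T[:3,3]=o["tool_pos"]
        T=T@np.array(c["tool_from_camera"])
    else: T=np.array(c["world_from_camera"])
    out=[]
    for (u,v),zz in zip(np.atleast_2d(uv),np.broadcast_to(z,len(np.atleast_2d(uv)))):
        p=np.linalg.solve(K,[u,v,1]);d=T[:3,:3]@np.array([p[0],-p[1],-p[2]])
        out.append(T[:3,3]+d*(zz-T[2,3])/d[2])
    return np.array(out)
def save(n,im): cv2.imwrite("pics/"+n+".png",cv2.cvtColor(im,cv2.COLOR_RGB2BGR))
def totool(p):
    o=get_obs();return R.from_rotvec(o["tool_rot"]).inv().apply(np.array(p)-o["tool_pos"])
E
python3 - <<'E'
from h import *
np.set_printoptions(precision=4,suppress=True)
o=get_obs();print({k:np.round(v,3) for k,v in o.items()}); print(R.from_rotvec(o["tool_rot"]).as_matrix())
a=get_image("top");b=get_image("scene");save("top",a);save("scene",b)
for cam in("top","scene"):
  c=get_calibration(cam);print(cam,{k:np.round(v,3).tolist() if not isinstance(v,str) else v for k,v in c.items()})
  for q,z in(("case",.07),("cover_grip",.073),("pan_top",.06),("beaker",.05)):
    for r in cut_out(q,cam)[:3]:
      m=cv2.minAreaRect(np.argwhere(r["region"])[:,::-1].astype(np.float32))
      print(q,round(r["confidence"],2),np.round(r["rect"]),np.round(m[0],1),np.round(m[1]),round(m[2],1),ray(cam,[r["rect"][:2]],z)[0])
E
```

```text
{'t': np.float64(0.0), 'q': array([-1.281,  0.053,  1.614,  0.   ,  1.476, -0.119]), 'dq': array([-0.   ,  0.   ,  0.   , -0.   ,  0.001, -0.001]), 'effort': array([ -0.001, -39.369, -37.017,  -0.   ,   0.007,   0.   ]), 'tool_pos': array([ 0.248, -0.573,  0.23 ]), 'tool_rot': array([-3.074, -0.637,  0.   ]), 'contact_force': array([ 0.791,  0.198, -0.27 ]), 'wrist_torque': array([0.004, 0.021, 0.029]), 'grip_force': np.float64(0.0), 'opening': np.float64(0.085)}
[[ 0.9176  0.3975 -0.0006]
 [ 0.3975 -0.9176  0.0019]
 [ 0.0003 -0.002  -1.    ]]
top {'intrinsics': [[510.851, 0.0, 286.029], [0.0, 510.851, 214.153], [0.0, 0.0, 1.0]], 'world_from_camera': [[0.009, 0.997, -0.077, 0.32], [-1.0, 0.008, -0.005, -0.071], [-0.004, 0.077, 0.997, 1.469], [0.0, 0.0, 0.0, 1.0]]}
case 0.91 [251. 160.  91. 103.] [250.2 158.8] [72. 96.] 10.8 [0.5779 0.0341 0.07  ]
cover_grip 0.71 [246. 179.  74.  57.] [246.2 177.8] [66. 46.] 11.3 [0.5237 0.0456 0.073 ]
pan_top 0.94 [368. 200.  45.  39.] [368.  198.5] [41. 42.] 90.0 [ 0.4693 -0.2926  0.06  ]
pan_top 0.91 [447. 252.  46.  46.] [444.4 248.8] [44. 42.] 63
[... 342 characters left out ...]
12.344, 204.961], [0.0, 0.0, 1.0]], 'world_from_camera': [[-0.6, -0.546, 0.585, 0.957], [0.8, -0.399, 0.448, 0.313], [-0.011, 0.736, 0.676, 0.715], [0.0, 0.0, 0.0, 1.0]]}
case 0.67 [282. 309. 171. 163.] [283.6 297.8] [119. 149.] 47.8 [0.6191 0.0567 0.07  ]
cover_grip 0.57 [305. 277. 108.  91.] [306.1 273.5] [93. 62.] 42.0 [0.5366 0.0518 0.073 ]
pan_top 0.86 [183. 144.  44.  27.] [183. 142.] [24. 42.] 90.0 [ 0.3458 -0.4916  0.06  ]
pan_top 0.85 [280. 162.  50.  25.] [277.5 162. ] [26. 43.] 90.0 [ 0.2568 -0.2191  0.06  ]
pan_top 0.73 [200. 199.  48.  34.] [201.  197.5] [33. 48.] 90.0 [ 0.4855 -0.2872  0.06  ]
beaker 0.67 [447. 338.  53.  58.] [441.8 336.7] [49. 64.] 36.9 [0.4838 0.3172 0.05  ]
```

```bash
python3 -c "
import cv2,numpy as np
a=cv2.imread('pics/top.png');b=cv2.imread('pics/scene.png')
m=np.vstack([a,b]);cv2.imwrite('pics/both.png',cv2.resize(np.hstack([a,b]),(800,300)))"
```

```text
(no output)
```

View pics/top.png

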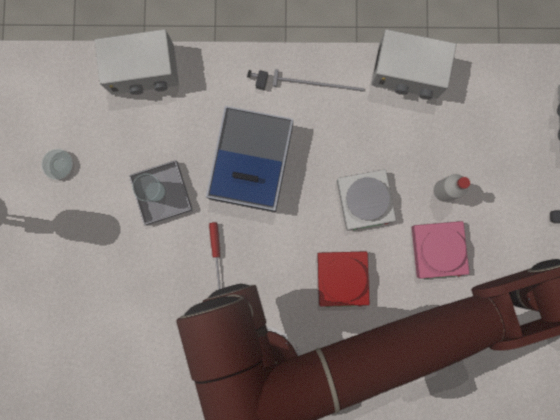

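View pics/scene.png

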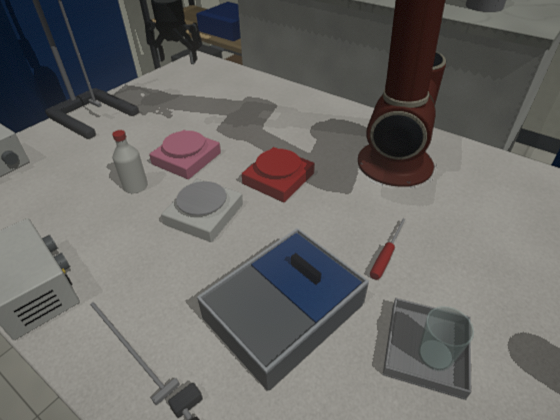

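The white scale at (368,200) with a steel pan is the one meant. The red one at (343,279) and the pink one at (444,250) are look-alikes. The case is at about (250,160) with the cover over the near bay, and the beaker in its tray is at (151,189). Next I'll enlarge the scale and work out the case yaw.

```bash
python3 - <<'E'
from h import *
np.set_printoptions(precision=4,suppress=True)
a=get_image("top")
save("crop",cv2.resize(a[100:310,190:480],None,fx=2.7,fy=2.7,interpolation=cv2.INTER_CUBIC))
hsv=cv2.cvtColor(a,cv2.COLOR_RGB2HSV)
m=cv2.inRange(hsv,(105,90,40),(130,255,255));m[:,:200]=0;m[:,300:]=0;m[:140]=0;m[220:]=0
m=cv2.morphologyEx(m,cv2.MORPH_CLOSE,np.ones((9,9)))
p=max(cv2.findContours(m,0,2)[0],key=cv2.contourArea)
r=cv2.boxPoints(cv2.minAreaRect(p));w=ray("top",r,.076);print(r,w)
for i in range(4):
  d=w[(i+1)%4]-w[i];print(np.linalg.norm(d),np.degrees(np.arctan2(d[1],d[0])))
print("cover",w.mean(0))
w=w.mean(0)
print("rib",[ (x["confidence"],ray("top",[x["rect"][:2]],.1)) for x in cut_out("cover_grip","top")[:1]])
yaw=np.radians(-12); c=w+[0,0,.2-w[2]]
print("tool",totool(c))
E
```

```text
[[209.574  193.3338]
 [218.1665 149.1435]
 [281.0662 161.374 ]
 [272.4736 205.5643]] [[ 0.4839  0.1459  0.076 ]
 [ 0.607   0.1246  0.076 ]
 [ 0.5741 -0.0496  0.076 ]
 [ 0.4516 -0.0272  0.076 ]]
0.12491661157678786 -9.815610702944335
0.17726803989046247 -100.67372251201928
0.12460564796293506 169.64359446087755
0.176087593506619 79.42352290292905
cover [0.5291 0.0485 0.076 ]
rib [(0.69, array([[0.5252, 0.0423, 0.1   ]]))]
tool [ 0.5048 -0.4591  0.0313]
```

View pics/crop.png

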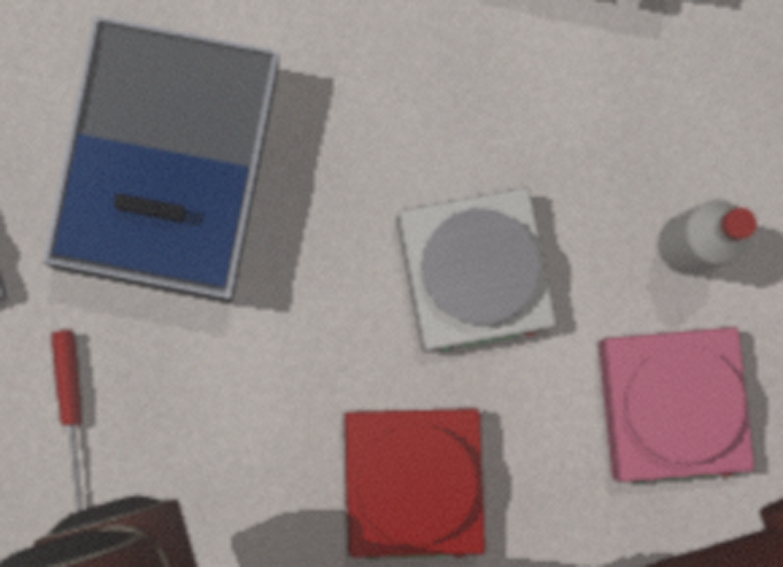

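The enlarged crop confirms it: the white scale at crop (482,268) has the grey steel pan. The red and pink ones are decoys. The cover's measured size of 125 x 177 mm matches the given size, and the yaw is about -10.3°. Moving above the cover now.

```bash
python3 -m crank '[{"offset":[0.04,-0.035,0],"twist":[0,0,-5]},{"offset":[0.08,-0.07,0.005],"twist":[0,0,-10]},{"offset":[0.12,-0.11,0.01],"twist":[0,0,-15]},{"offset":[0.16,-0.145,0.01],"twist":[0,0,-20]},{"offset":[0.2,-0.18,0.01],"twist":[0,0,-25]},{"offset":[0.24,-0.22,0.01],"twist":[0,0,-30]},{"offset":[0.28,-0.255,0.015],"twist":[0,0,-35]},{"offset":[0.32,-0.29,0.02],"twist":[0,0,-40]},{"offset":[0.36,-0.33,0.02],"twist":[0,0,-45]},{"offset":[0.4,-0.365,0.02],"twist":[0,0,-50]},{"offset":[0.44,-0.4,0.02],"twist":[0,0,-54]},{"offset":[0.475,-0.435,0.02],"twist":[0,0,-56.3]},{"offset":[0.505,-0.459,0.02],"twist":[0,0,-56.3]},{"offset":[0.505,-0.459,0.02],"twist":[0,0,-56.3]},{"offset":[0.505,-0.459,0.02],"twist":[0,0,-56.3]}]' 1 30
python3 - <<'E'
from h import *
np.set_printoptions(precision=4,suppress=True)
o=get_obs();a=get_image("wrist");save("w1",a)
m=R.from_rotvec(o["tool_rot"]).as_matrix();print(m,o["tool_pos"],o["q"])
for r in cut_out("cover_grip","wrist")[:2]:
  print(r["confidence"],r["rect"])
hsv=cv2.cvtColor(a,cv2.COLOR_RGB2HSV)
m=cv2.inRange(hsv,(105,90,40),(130,255,255));m=cv2.morphologyEx(m,cv2.MORPH_CLOSE,np.ones((25,25)))
p=max(cv2.findContours(m,0,2)[0],key=cv2.contourArea);r=cv2.boxPoints(cv2.minAreaRect(p));print(r)
w=ray("wrist",r,.076);print(w,w.mean(0))
for i in range(4):
  d=w[(i+1)%4]-w[i];print(np.linalg.norm(d),np.degrees(np.arctan2(d[1],d[0])))
E
```

```text
t: 2.48
tool_pos: [0.5292, 0.0481, 0.2112]
tool_rot: [2.411, 2.014, -0.001]
contact_force: [0.6, 0.1, 0.6]
opening: 0.0853
grip_force: 0.0
[[ 0.1783  0.984  -0.0003]
 [ 0.984  -0.1783 -0.0004]
 [-0.0004 -0.0003 -1.    ]] [0.5292 0.0481 0.2112] [-0.0492 -0.1596  1.8507 -0.0004  1.4508  0.1301]
0.75 [284.5, 188.2, 153.4, 196.1]
[[205.  89.]
 [361.  89.]
 [361. 287.]
 [205. 287.]]
[[ 0.4856  0.1453  0.076 ]
 [ 0.6096  0.1227  0.076 ]
 [ 0.5894 -0.0556  0.076 ]
 [ 0.4423 -0.0288  0.076 ]] [0.5317 0.0459 0.076 ]
0.12600845541905675 -10.32478099229727
0.1794598314196634 -96.46899901248013
0.1495133333828811 169.69070619907157
0.17945884919998079 76.02124160677523
```

View pics/w1.png

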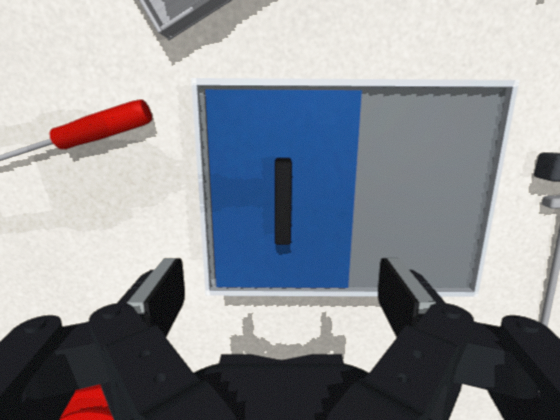

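The wrist view shows the cover with the black rib at about (283,200). I'll measure the rib's top face at z = 0.102.

```bash
python3 - <<'E'
from h import *
np.set_printoptions(precision=4,suppress=True)
o=get_obs()
w=ray("wrist",[[275,158],[292,158],[275,243],[291,243],[206,89],[361,89],[349,287],[211,287]],[.102]*4+[.076]*4);print(w)
print("rib tool",totool(w[:4].mean(0)),"cover tool",totool(w[4:].mean(0)))
for i,j in((4,7),(5,6),(4,5),(7,6),(0,2)):
  d=w[j]-w[i];print(np.linalg.norm(d),np.degrees(np.arctan2(d[1],d[0])))
E
```

```text
[[ 0.5321  0.0838  0.102 ]
 [ 0.5451  0.0815  0.102 ]
 [ 0.5191  0.0142  0.102 ]
 [ 0.5322  0.0118  0.102 ]
 [ 0.4864  0.1452  0.076 ]
 [ 0.6096  0.1227  0.076 ]
 [ 0.578  -0.0535  0.076 ]
 [ 0.4479 -0.0299  0.076 ]]
rib tool [0.0009 0.0029 0.1093] cover tool [-0.0011  0.0016  0.1353]
0.1792101480182686 -102.40118811357321
0.1790576319822979 -100.14264449951337
0.12520055624464616 -10.32478099229727
0.1322629426018656 -10.309293800928446
0.07082201984823339 -100.6087571715205
```

```bash
python3 -m crank '[{"offset":[0,0.001,0.03],"twist":[0,0,0]},{"offset":[0,0.002,0.07],"twist":[0,0,0]},{"offset":[0,0.003,0.105],"twist":[0,0,0]},{"offset":[0,0.003,0.123],"twist":[0,0,0]},{"offset":[0,0.003,0.13],"twist":[0,0,0]},{"offset":[0,0.003,0.13],"twist":[0,0,0]}]' 0.5
python3 -m crank '[{"offset":[0,0,0],"twist":[0,0,0]},{"offset":[0,0,0],"twist":[0,0,0]},{"offset":[0,0,0],"twist":[0,0,0]},{"offset":[0,0,0],"twist":[0,0,0]},{"offset":[0,0,0],"twist":[0,0,0]},{"offset":[0,0,0],"twist":[0,0,0]}]' 0 30
```

```text
t: 3.32
tool_pos: [0.5328, 0.0476, 0.082]
tool_rot: [2.411, 2.013, 0.001]
contact_force: [0.5, 0.1, -0.1]
opening: 0.0426
grip_force: 0.0
t: 4.08
tool_pos: [0.5333, 0.0479, 0.0829]
tool_rot: [2.41, 2.013, 0.002]
contact_force: [-0.9, -0.1, 5.6]
opening: 0.0135
grip_force: 30.7
```

```bash
python3 -m crank '[{"offset":[0,0.008,-0.001],"twist":[0,0,0]},{"offset":[0,0.02,-0.001],"twist":[0,0,0]},{"offset":[0,0.035,-0.001],"twist":[0,0,0]},{"offset":[0,0.05,-0.001],"twist":[0,0,0]},{"offset":[0,0.065,-0.001],"twist":[0,0,0]},{"offset":[0,0.08,-0.001],"twist":[0,0,0]},{"offset":[0,0.095,-0.001],"twist":[0,0,0]},{"offset":[0,0.105,-0.001],"twist":[0,0,0]},{"offset":[0,0.112,-0.001],"twist":[0,0,0]},{"offset":[0,0.115,-0.001],"twist":[0,0,0]},{"offset":[0,0.117,-0.001],"twist":[0,0,0]}]'
python3 -m crank '[{"offset":[0,0.001,0],"twist":[0,0,0]},{"offset":[0,0.002,0],"twist":[0,0,0]},{"offset":[0,0.003,0],"twist":[0,0,0]}]'
```

```text
t: 5.45
tool_pos: [0.6475, 0.0272, 0.0829]
tool_rot: [-2.411, -2.013, 0.001]
contact_force: [-4.8, 1.1, 6.0]
opening: 0.0133
grip_force: 30.7
t: 5.82
tool_pos: [0.6485, 0.0272, 0.0829]
tool_rot: [-2.408, -2.01, 0.006]
contact_force: [-13.8, 2.0, 13.0]
opening: 0.0133
grip_force: 31.7
```

```bash
python3 -m crank '[{"offset":[0,-0.002,0],"twist":[0,0,0]},{"offset":[0,-0.002,0],"twist":[0,0,0]},{"offset":[0,-0.002,0],"twist":[0,0,0]},{"offset":[0,-0.002,-0.015],"twist":[0,0,0]},{"offset":[0,-0.002,-0.05],"twist":[0,0,0]},{"offset":[0,-0.03,-0.1],"twist":[0,0,0]},{"offset":[-0.01,-0.07,-0.13],"twist":[0,0,0]},{"offset":[-0.02,-0.11,-0.14],"twist":[0,0,0]},{"offset":[-0.02,-0.125,-0.14],"twist":[0,0,0]},{"offset":[-0.02,-0.126,-0.14],"twist":[0,0,0]},{"offset":[-0.02,-0.126,-0.14],"twist":[0,0,0]}]' 0.5
python3 - <<'E'
from h import *
np.set_printoptions(precision=4,suppress=True)
o=get_obs();a=get_image("wrist");save("w2",a);print(o["tool_pos"],o["contact_force"])
for q,z in(("pot_a_mid",.064),("coupling_mid",.054),("cover_grip",.076)):
  for r in cut_out(q,"wrist")[:3]: print(q,r["confidence"],r["rect"],ray("wrist",[r["rect"][:2]],z))
E
```

```text
t: 7.2
tool_pos: [0.5233, 0.0293, 0.2218]
tool_rot: [-2.411, -2.013, 0.001]
contact_force: [0.1, 0.9, 0.0]
opening: 0.0428
grip_force: 0.0
[0.5233 0.0293 0.2218] [0.1484 0.9377 0.0433]
pot_a_mid 0.65 [282.4, 167.5, 39.6, 47.2] [[0.5293 0.0495 0.064 ]]
coupling_mid 0.73 [279.9, 217.4, 30.0, 35.5] [[ 0.5176 -0.0012  0.054 ]]
cover_grip 0.8 [428.0, 165.2, 161.6, 199.9] [[0.6576 0.0304 0.076 ]]
```

View pics/w2.png

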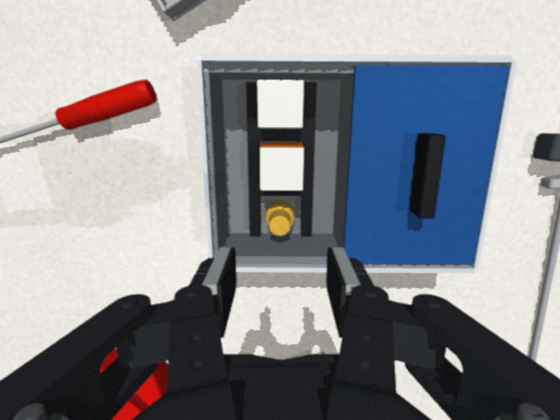

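The cover is at the far end. There are two pots with white caps, at (281,104) in the +y pocket and (282,169) in the middle one, and the brass coupling is at (280,218). I'll compute the cap centres.

```bash
python3 - <<'E'
from h import *
np.set_printoptions(precision=4,suppress=True)
m=[[260,147],[303,147],[304,191],[262,191]]; l=[[257,80],[303,80],[305,128],[259,128]]
for k in(m,l):
  w=ray("wrist",k,.064);print(w[:,:2].tolist(),w.mean(0),totool(w.mean(0)))
w=ray("wrist",[[354,66],[508,66],[475,266],[346,266]],.076);print(w,w.mean(0))
E
```

```text
[[0.512375300060432, 0.07172220544786856], [0.5510804393579289, 0.06472919508718197], [0.5454167442772687, 0.023764297453941055], [0.5061746630817283, 0.030845893904493563]] [0.5288 0.0478 0.064 ] [0.0192 0.0023 0.1577]
[[0.5210303355407735, 0.12851605171877512], [0.5602486243530055, 0.12141862716928775], [0.5555543930468396, 0.0811168156771023], [0.5147938864439278, 0.08848476159382947]] [0.5379 0.1049 0.064 ] [0.077  0.0011 0.1577]
[[ 0.6023  0.1237  0.076 ]
 [ 0.7269  0.1011  0.076 ]
 [ 0.697  -0.0769  0.076 ]
 [ 0.5734 -0.0546  0.076 ]] [0.6499 0.0233 0.076 ]
```

```bash
python3 -m crank '[{"offset":[0.01,0.002,0.02],"twist":[0,0,0]},{"offset":[0.019,0.002,0.05],"twist":[0,0,0]},{"offset":[0.019,0.002,0.09],"twist":[0,0,0]},{"offset":[0.019,0.002,0.13],"twist":[0,0,0]},{"offset":[0.019,0.002,0.165],"twist":[0,0,0]},{"offset":[0.019,0.002,0.185],"twist":[0,0,0]},{"offset":[0.019,0.002,0.192],"twist":[0,0,0]},{"offset":[0.019,0.002,0.192],"twist":[0,0,0]}]' 0.72 40
python3 -m crank '[{"offset":[0,0,0],"twist":[0,0,0]},{"offset":[0,0,0],"twist":[0,0,0]},{"offset":[0,0,0],"twist":[0,0,0]},{"offset":[0,0,0],"twist":[0,0,0]},{"offset":[0,0,0],"twist":[0,0,0]}]' 0.3 40
```

```text
t: 8.4
tool_pos: [0.5278, 0.0479, 0.0295]
tool_rot: [-2.411, -2.013, 0.002]
contact_force: [1.2, 0.7, -0.2]
opening: 0.0613
grip_force: 0.0
t: 9.02
tool_pos: [0.5291, 0.0477, 0.0316]
tool_rot: [2.411, 2.013, 0.002]
contact_force: [-0.7, 0.7, 6.9]
opening: 0.0397
grip_force: 42.5
```

```bash
python3 -m crank '[{"offset":[0,0,-0.005],"twist":[0,0,0]},{"offset":[0,0,-0.012],"twist":[0,0,0]},{"offset":[0,0,-0.018],"twist":[0,0,0]},{"offset":[0,0,-0.018],"twist":[0,0,0]},{"offset":[0,0,-0.018],"twist":[0,0,0]},{"offset":[0,0,-0.018],"twist":[0,0,0]},{"offset":[0,0,-0.018],"twist":[0,0,0]}]'
python3 -m crank '[{"offset":[0,0,0],"twist":[0,0,0]},{"offset":[0,0,0],"twist":[0,0,0]}]'
```

```text
t: 9.9
tool_pos: [0.528, 0.0476, 0.0481]
tool_rot: [-2.411, -2.013, 0.001]
contact_force: [-0.1, -0.1, -2.6]
opening: 0.0393
grip_force: 41.6
t: 10.15
tool_pos: [0.5282, 0.0476, 0.0483]
tool_rot: [-2.411, -2.014, 0.0]
contact_force: [0.6, -0.3, -2.8]
opening: 0.0397
grip_force: 41.6
```

The wrist reads about 2.7 N, or 0.28 kg, so the middle pot is the heavy one (the dummy would read 0.8 N). Lifting it out and carrying it towards the white scale.

```bash
python3 -m crank '[{"offset":[0,0,-0.02],"twist":[0,0,0]},{"offset":[0,0,-0.05],"twist":[0,0,0]},{"offset":[0,0,-0.085],"twist":[0,0,0]},{"offset":[-0.01,0,-0.115],"twist":[0,0,0]},{"offset":[-0.03,0.001,-0.135],"twist":[0,0,0]},{"offset":[-0.06,0.002,-0.147],"twist":[0,0,0]},{"offset":[-0.095,0.004,-0.152],"twist":[0,0,0]},{"offset":[-0.13,0.005,-0.152],"twist":[0,0,0]},{"offset":[-0.165,0.007,-0.152],"twist":[0,0,0]},{"offset":[-0.2,0.008,-0.152],"twist":[0,0,0]},{"offset":[-0.235,0.01,-0.152],"twist":[0,0,0]},{"offset":[-0.27,0.011,-0.152],"twist":[0,0,0]},{"offset":[-0.305,0.013,-0.152],"twist":[0,0,0]},{"offset":[-0.34,0.014,-0.152],"twist":[0,0,0]},{"offset":[-0.365,0.015,-0.152],"twist":[0,0,0]},{"offset":[-0.38,0.016,-0.152],"twist":[0,0,0]},{"offset":[-0.386,0.016,-0.152],"twist":[0,0,0]},{"offset":[-0.386,0.016,-0.152],"twist":[0,0,0]},{"offset":[-0.386,0.016,-0.152],"twist":[0,0,0]}]'
python3 - <<'E'
from h import *
np.set_printoptions(precision=4,suppress=True)
o=get_obs();a=get_image("wrist");save("w3",a);print(o["tool_pos"],o["contact_force"])
for r in cut_out("pan_top","wrist")[:3]:
  p=max(cv2.findContours(r["region"].astype(np.uint8),0,2)[0],key=cv2.contourArea)
  w=ray("wrist",p[:,0],.06);c,rad=cv2.minEnclosingCircle((w[:,:2]*1000).astype(np.float32))
  print(r["confidence"],r["rect"],np.array(c),rad,totool([c[0]/1e3,c[1]/1e3,.06]))
E
```

```text
t: 12.52
tool_pos: [0.4753, -0.3342, 0.2002]
tool_rot: [-2.41, -2.014, -0.0]
contact_force: [0.1, -0.1, -3.1]
opening: 0.0396
grip_force: 41.6
[ 0.4753 -0.3342  0.2002] [ 0.1048 -0.0889 -3.0812]
0.98 [185.6, 370.9, 99.4, 68.5] [ 309.9166 -514.6195] 30.768346786499023 [-0.2068 -0.1307  0.1403]
0.96 [35.9, 114.4, 71.4, 146.4] [ 258.304  -227.6642] 59.880943298339844 [ 0.0664 -0.2324  0.1403]
0.76 [274.0, 140.9, 134.2, 136.9] [ 477.9785 -291.6406] 60.142547607421875 [ 0.0425 -0.0049  0.1403]
```

View pics/w3.png

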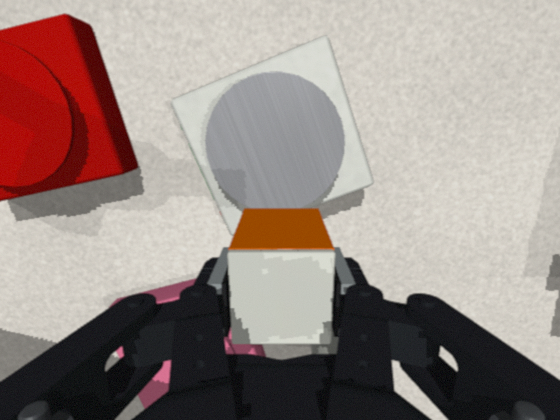

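The white scale's pan is at (274,141) with a fitted radius of 60 mm, matching the given size, and the pot is held upright. Moving over the pan and lowering.

```bash
python3 -m crank '[{"offset":[0.01,-0.001,0],"twist":[0,0,0]},{"offset":[0.025,-0.003,0.005],"twist":[0,0,0]},{"offset":[0.037,-0.005,0.02],"twist":[0,0,0]},{"offset":[0.0425,-0.005,0.04],"twist":[0,0,0]},{"offset":[0.0425,-0.005,0.06],"twist":[0,0,0]},{"offset":[0.0425,-0.005,0.08],"twist":[0,0,0]},{"offset":[0.0425,-0.005,0.095],"twist":[0,0,0]},{"offset":[0.0425,-0.005,0.104],"twist":[0,0,0]},{"offset":[0.0425,-0.005,0.108],"twist":[0,0,0]},{"offset":[0.0425,-0.005,0.108],"twist":[0,0,0]},{"offset":[0.0425,-0.005,0.108],"twist":[0,0,0]}]'
python3 -m crank '[{"offset":[0,0,0.002],"twist":[0,0,0]},{"offset":[0,0,0.003],"twist":[0,0,0]},{"offset":[0,0,0.004],"twist":[0,0,0]},{"offset":[0,0,0.005],"twist":[0,0,0]},{"offset":[0,0,0.006],"twist":[0,0,0]},{"offset":[0,0,0.007],"twist":[0,0,0]},{"offset":[0,0,0.008],"twist":[0,0,0]},{"offset":[0,0,0.009],"twist":[0,0,0]},{"offset":[0,0,0.009],"twist":[0,0,0]},{"offset":[0,0,0.009],"twist":[0,0,0]}]'
```

```text
t: 14.0
tool_pos: [0.4782, -0.2927, 0.0932]
tool_rot: [2.41, 2.013, 0.001]
contact_force: [-0.2, -0.1, -2.9]
opening: 0.0394
grip_force: 41.6
t: 15.25
tool_pos: [0.4778, -0.2924, 0.0834]
tool_rot: [2.411, 2.013, 0.0]
contact_force: [0.1, -0.2, -1.5]
opening: 0.0392
grip_force: 41.7
```

```bash
python3 -m crank '[{"offset":[0,0,0.001],"twist":[0,0,0]},{"offset":[0,0,0.002],"twist":[0,0,0]},{"offset":[0,0,0.0025],"twist":[0,0,0]},{"offset":[0,0,0.003],"twist":[0,0,0]},{"offset":[0,0,0.003],"twist":[0,0,0]},{"offset":[0,0,0.003],"twist":[0,0,0]}]'
```

```text
t: 16.0
tool_pos: [0.4779, -0.2924, 0.0804]
tool_rot: [2.411, 2.013, 0.0]
contact_force: [-0.7, 0.3, -0.4]
opening: 0.0395
grip_force: 41.8
```

```bash
python3 -m crank '[{"offset":[0,0,0.0005],"twist":[0,0,0]},{"offset":[0,0,0.001],"twist":[0,0,0]},{"offset":[0,0,0.001],"twist":[0,0,0]},{"offset":[0,0,0.001],"twist":[0,0,0]}]'
python3 -m crank '[{"offset":[0,0,0],"twist":[0,0,0]},{"offset":[0,0,0],"twist":[0,0,0]},{"offset":[0,0,0],"twist":[0,0,0]},{"offset":[0,0,0],"twist":[0,0,0]}]' 0.72 20
```

```text
t: 16.5
tool_pos: [0.4779, -0.2924, 0.0794]
tool_rot: [2.411, 2.013, 0.0]
contact_force: [0.1, -0.8, -0.9]
opening: 0.0394
grip_force: 41.9
t: 17.0
tool_pos: [0.4778, -0.2923, 0.0793]
tool_rot: [2.411, 2.014, -0.0]
contact_force: [0.1, -0.2, -0.5]
opening: 0.0618
grip_force: 0.0
```

Released. Rising straight up, then stepping back for a look.

```bash
python3 -m crank '[{"offset":[0,0,-0.01],"twist":[0,0,0]},{"offset":[0,0,-0.035],"twist":[0,0,0]},{"offset":[0,0,-0.07],"twist":[0,0,0]},{"offset":[0,0,-0.11],"twist":[0,0,0]},{"offset":[-0.03,0,-0.14],"twist":[0,0,0]},{"offset":[-0.07,0,-0.16],"twist":[0,0,0]},{"offset":[-0.09,0,-0.16],"twist":[0,0,0]},{"offset":[-0.09,0,-0.16],"twist":[0,0,0]},{"offset":[-0.09,0,-0.16],"twist":[0,0,0]}]'
python3 - <<'E'
from h import *
np.set_printoptions(precision=4,suppress=True)
a=get_image("wrist");b=get_image("scene");t=get_image("top")
f=lambda x:cv2.resize(x,(400,300))
save("w4",np.vstack([np.hstack([f(a),f(b)]),np.hstack([f(t),cv2.resize(t[90:240,120:320],(400,300))])]))
for r in cut_out("pot_a_mid","wrist")[:2]:print(r["confidence"],r["rect"],ray("wrist",[r["rect"][:2]],[.11]))
E
```

```text
t: 18.12
tool_pos: [0.4614, -0.3795, 0.2375]
tool_rot: [-2.408, -2.012, -0.001]
contact_force: [-0.2, -0.8, -0.7]
opening: 0.0614
grip_force: 0.0
0.86 [281.9, 86.8, 51.5, 52.4] [[ 0.4793 -0.2917  0.11  ]]
```

View pics/w4.png

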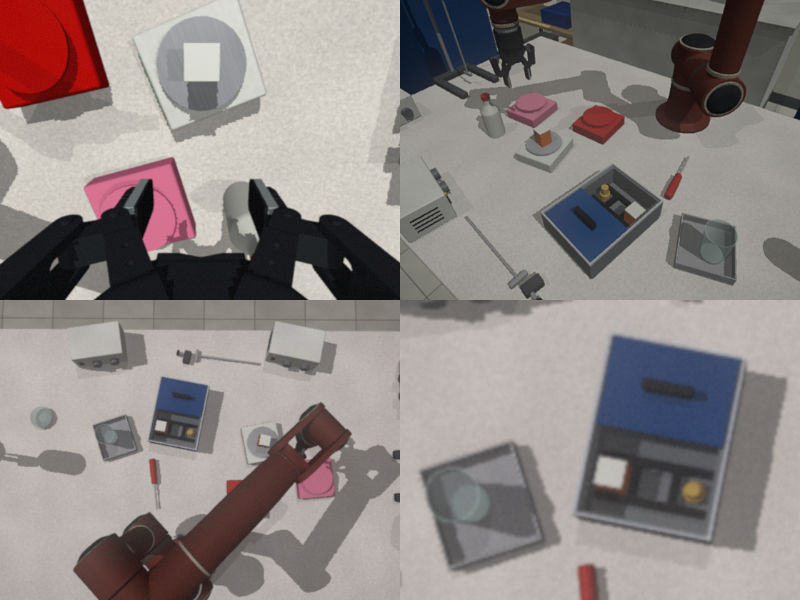

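The pot stands upright in the middle of the pan, at (201,62) in the wrist panel. The cover is at the far end, and the other pot, the coupling and the beaker are in place. Handing in.

```bash
python3 -c "
from station import *
print(finish_job())"
```

```text
the job is handed in; nothing more can be done
None
```

I slid the cover to the far stop and set the heavy pot (about 0.28 kg) upright in the middle of the white scale's pan; the other pot, the coupling and the beaker are untouched, and the job was handed in at about 18 s, result not reported.

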